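File a tile sample board in the lever arch file

TASK

File the new tile sample board in the open lever arch file: lift the file's lever so that the rings spring open, ease the board, tile side up, down over the two posts until it lies flat on the back cover, then press the lever fully down so that the rings lock shut over it. Do it by feel: do not force the board on the posts or let it drop, do not strain the lever past its stop, and leave the other things on the bench where they are.

Things in the scene. Friction and masses are not known exactly. Their poses are not given: they have to be found in the camera images.
- file: Open grey lever arch file, fixed to the bench. Origin: bench height, midway between its two posts; x points from the back cover (robot side) over the arches to spine and front cover, y along the spine, z up. Covers 3 mm thick: back cover x -120 to +65, y -115 to +115 mm; spine and front cover lie flat beyond, to x +305. On the back cover: two steel posts, two hinged arches, a lever.
- post_a (a point): Centre of the domed top of the post at file (0, +40, 46) mm. Upright steel post of 6 mm diameter, fixed, from the cover (3 mm) to 46 mm above the bench.
- post_b (a point): Centre of the domed top of the other post, at file (0, -40, 46) mm, else the same.
- arches (a joint): Two wire arches (4.4 mm wire, at file y +40 and -40 mm), one part, hinged along file y at their feet, file (36, 0, 10) mm; rad. 0: shut, tips on the post tops, crowns 57 mm above the bench; grows as they swing from the posts towards the spine; 0.89: fully open, tips then 43 mm beyond the posts in file x, 62 mm above the bench. Sprung open, driven by the lever.
- lever (a joint): Lever angle, rad. 0: down, locked, level along file +y; 1.35: open, near upright. Turns about file x through lever_pivot. Lifting the tab takes 2 N; past dead centre (0.024, 2 mm at the tab) a spring swings lever and arches open. Closing takes a push along the arc, to 16 N near 0.7, then it locks at a springy stop, 0, that gives 0.5 mm at 28 N. Let go sooner it springs open.
- lever_pivot (a point): On the lever's axis, fixed at file (49, -22, 16) mm.
- lever_tab (a point): Middle of the lever's finger tab, 88 mm from the pivot; moves with it: file (49, 66, 16) mm when down, (49, -3, 102) open. Tab 16 mm wide (file x), 6 mm thick, 58 to 104 mm from the pivot, ending in a 10 mm roll at 106 mm; the bar between is 8 mm wide. Free beside its outer half; an arch is 5 mm from the inner end. x along the pivot axis, y outwards along the lever, z its upper face.
- board: Loose sample board of brown hardboard, 130 x 160 x 5 mm (x, y, z), 0.16 kg, lying tile up. Origin: centre of the underside, z up. A white tile 50 x 50 x 9 mm, the place to grip it, is glued on top at (-12, 0), its top 14 mm above the underside. Two 7.6 mm holes near the +x edge, flared below. Filed, its x and y lie along the file's: it reaches from the posts over the back cover.
- hole_a (a point): Centre, at the underside, of the hole at board (+53, +40) mm; goes on post_a.
- hole_b (a point): Centre, at the underside, of the hole at board (+53, -40) mm; goes on post_b.
- tile_top (a point): Centre of the top of the tile, board (-12, 0, 14) mm.
- tiles: Bystander: stack of three tiles stuck together, 100 x 100 x 24 mm. It and the board may lie on either side of the file. Origin: centre of the underside.
- hammer: Bystander: hammer, 260 mm long, lying far left. Origin: middle of its length, at the underside.
- tub: Bystander: small grey plastic tub, 90 mm across, 75 mm high. Origin: centre of the underside.
Things that resemble listed ones, but are neither listed nor needed, are in the scene too. Several things have the shape of the board; the one meant has the colours described above.

How it is judged:
By the outcome, as a careful person would: the job done as asked, in the order asked, and still so for the second after the job is handed in, with the robot touching nothing.
It also fails if it takes over 72 s, if anything falls off the work surface, if the arm or the gripper's body presses on something with over 40 N, if the wrist force passes 120 N, or if a joint passes its speed limit or range.

ROBOT

A 6-joint arm with a two-finger parallel gripper is mounted at the origin on the work surface. World frame = base frame: x ahead of the robot, y to its left, z up, the work surface at z = 0. Lengths are in mm, angles in rad, forces in N, time in s.
With the tool pointing down it reaches from about 425 to 950 mm from the base axis. Payload 3.5 kg.
Tool frame: the origin (TCP) lies on the centre line of the jaws, within the pads' length; the fingertips stand 14 mm ahead of it and the grasp point (between the pads) lies 5 mm behind it (manip.tcp_to_tips is the distance from the TCP to the fingertips, in mm); z points along the fingers, y is the line along which they close (so a half turn about z gives the same grasp; the last joint's range is limited). The gripper opens to 85 mm and grips with 20 to 120 N. Pads are 22 mm wide; open, the fingers measure 114 mm over their backs; the gripper's body (76 mm by 85 mm) begins 54 mm behind the grasp point. The pads swing forward as they close: fully open they stand 13 mm farther back than shut.
Start: joints at [0.978, 0.286, 1.577, -0, 1.279, -0.15], TCP at [289.181, 609.902, 245.325] pointing down, gripper open.
Joint ranges: [-2.77, 2.77], [-0.9, 2.22], [0.21, 2.48], [-1.53, 4.67], [0.24, 2.81], [-2.84, 2.84]. Speed limits (rad/s): [2.79, 2.79, 3.14, 3.14, 3.14, 3.14].

INTERFACE

Orientations are given as a unit quaternion [x, y, z, w].
In Python, from workcell import manip, cams, order gives the robot as it stands. The module is installed in compiled form; this text tells all that it offers.
- The arm moves only by the shell command python3 -m jog 'ROWS' [FORCE]. ROWS is JSON, a list that holds one entry, the list of rows, each a list of 7 numbers: the opening, from -1 (shut) to 1 (fully open), then the shift along the tool's x, y, z normalised to -1 to 1, where 1 is 0.04 m, then the turn, a rotation vector about the tool's x, y, z normalised to -1 to 1, where 1 is 0.08 rad. A call has 1 to 20 rows; each row shifts and turns the commanded pose from where the row before left it, along the tool's axes as they then stand; what a row does not reach is not made up. A row lasts 1/12 s, in which the tool goes at most 41.7 mm and 7.16 degrees, less where a joint would pass 70% of its speed; a pose out of reach is approached as far as the arm can. A call with a number of a shift or a turn outside -1 to 1 is refused whole. A call with a gripper value outside its range is refused whole. The fingers move at their own pace and stop on an object; FORCE is the grip in N (left out, the last holds). Time passes only in rows, so rows that do not move let the fingers close. It gives the time, the measured TCP pose, the force, the opening and the grip force at its end, in the units of the state.
- manip.get_obs(): the state, without advancing time (a new reading comes with each control period).
- cams.get_image(name): name is "scene" or "top"; returns (picture, depth): 400x640x3 uint8, blue, green, red; 400x640 float32, mm along the optical axis (not along the pixel's ray), 0 where there is no reading.
- cams.camera_params(name): a dict with "camera_matrix" (3x3 intrinsics, pixels), "R" (3x3) and "t" (3): a world point X has camera coordinates R X + t. Camera axes: x right, y down, z forward; pixel columns grow to the right and rows downward; lengths in mm; the calibration is good to about 2 mm. A picture is of the moment at which its call begins. camera_params takes no time and is no camera call.
- order.job_done(): hands the job in; it is judged then, once.
The state is a dict: "time": time; "joint_pos": joint angles; "joint_velocities": joint speeds; "joint_torque": joint torques, N m; "ee_pos": TCP position; "eef_rot": TCP orientation; "wrist_force": force on the tool from outside, world axes, zero at the start; "wrist_torque": the same for the moment, N m; "opening": finger opening in mm; "gripper_force": force on a finger pad.
Only numpy, scipy, OpenCV 4.12 (cv2) and the standard library are available. Lean on these libraries where they do the work, as an engineer would, in place of code of your own. Each camera call takes 0.05 s, during which the arm holds its last target. There are 200 camera calls.

## Working session

There is one attempt and no reset: what is moved stays moved. The work goes in short steps, Python scripts to look and compute and a shell command to move; the robot and the scene stay as the last step left them, time stands still between calls to the robot, and variables do not carry over. Pictures are saved under pics/ and viewed, at most 10 in all, crops included, and the job is handed in when it is done.

```bash
mkdir -p pics; python3 - <<'E'
from workcell import manip,cams
import cv2,numpy as np
for n in("scene","top"):
    im,d=cams.get_image(n);cv2.imwrite(f"pics/{n}0.png",im);np.save(f"pics/{n}0.npy",d)
    p=cams.camera_params(n);print(n,p["camera_matrix"],p["R"],p["t"])
print(manip.get_obs(), manip.tcp_to_tips)
E
```

```text
scene [[476.53366618   0.         312.06110438]
 [  0.         476.53366618 200.11401547]
 [  0.           0.           1.        ]] [[-0.83966703  0.54309988  0.00134484]
 [ 0.39504059  0.61245346 -0.68472161]
 [-0.37269587 -0.5744069  -0.72880347]] [ 389.19757387 -174.28866437 1750.86835338]
top [[365.16077882   0.         323.7781077 ]
 [  0.         365.16077882 198.75570097]
 [  0.           0.           1.        ]] [[ 1.22603984e-02 -9.99923137e-01  1.84438305e-03]
 [-9.97368303e-01 -1.23608456e-02 -7.14400327e-02]
 [ 7.14573397e-02 -9.63645936e-04 -9.97443191e-01]] [  13.85846487  500.19929982 1107.58502023]
{'time': 0.1, 'joint_pos': array([ 9.77998702e-01,  2.87097874e-01,  1.57806252e+00, -1.58109205e-05,
        1.27858978e+00, -1.50017667e-01]), 'joint_velocities': array([-0.00120025, -0.00020859, -0.00266517, -0.00026007,  0.0013258 ,
        0.00020642]), 'joint_torque': array([ 1.07871154e-03, -4.07302666e+01, -2.93697739e+01, -1.36305980e-04,
        3.48833441e-03,  1.77822147e-05]), 'ee_pos': array([288.86809795, 609.42936405, 244.05431197]), 'eef_rot': array([ 2.19583531e-01,  9.75593106e-01, -1.00795692e-03, -3.84460900e-04]), 'wrist_force': array([ 0.51461698, -0.15451609,  0.68785912]), 'wrist_torque': array([ 0.02075575,  0.03390861, -0.00349807]), 'gripper_force': 0.0, 'opening': 85.43106261238663} 14.0
```

View pics/scene0.png

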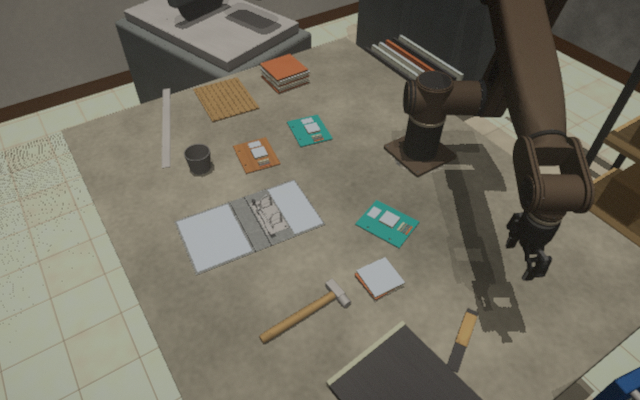

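View pics/top0.png

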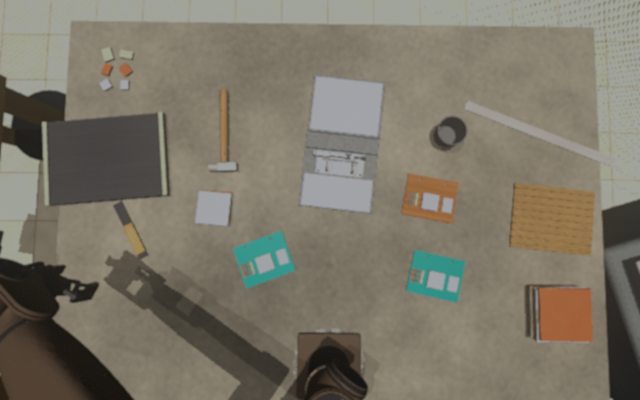

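Candidates for the board: orange-brown at top (430,199), teal at (264,259) and teal at (436,277); the brown one fits. I'll check it and the file in one crop.

```bash
python3 - <<'E'
import cv2,numpy as np
t=cv2.imread("pics/top0.png");s=cv2.imread("pics/scene0.png")
def c(i,x,y,w,h,W,H):return cv2.resize(i[y:y+h,x:x+w],(W,H),interpolation=cv2.INTER_CUBIC)
a=np.hstack([c(t,396,168,70,60,400,300),c(t,296,120,93,70,400,300)])
b=np.hstack([c(s,228,132,60,45,400,300),c(s,230,180,60,60,400,300)])
cv2.imwrite("pics/crop1.png",np.vstack([a,b]))
E
```

```text
(no output)
```

View pics/crop1.png

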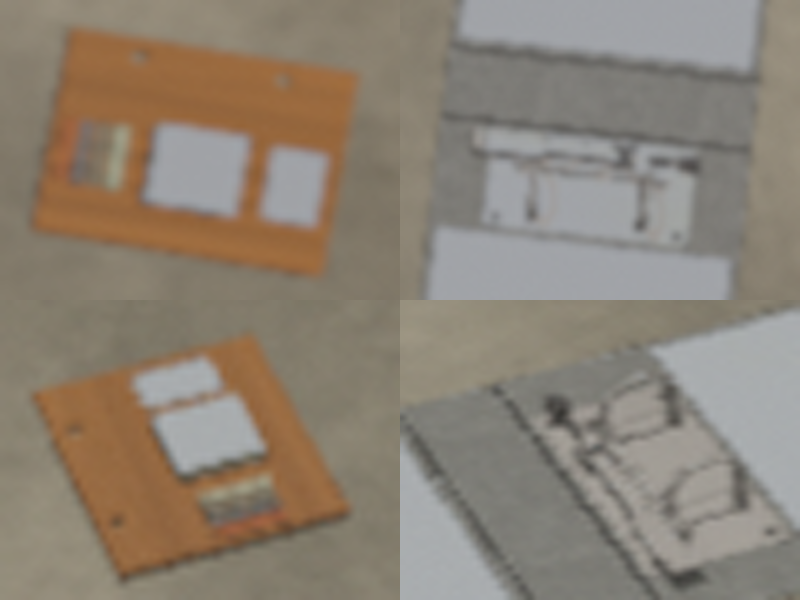

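The crop shows the brown board with the white tile at its centre and its two holes along the world +x edge (crop 138,55 and 283,80). The file's lever is down, with its tab to the left (+y), and the arches are shut.

```bash
cat > lib.py <<'E'
import cv2,numpy as np
from workcell import manip,cams
P={n:cams.camera_params(n) for n in("scene","top")}
def ray(n,uv,z):
    p=P[n];K=p["camera_matrix"];R=p["R"];t=np.array(p["t"])
    uv=np.atleast_2d(uv).astype(float)
    d=(R.T@np.linalg.inv(K)@np.c_[uv,np.ones(len(uv))].T).T;c=-R.T@t
    return c+d*((z-c[2])/d[:,2])[:,None]
def proj(n,X):
    p=P[n];q=(p["camera_matrix"]@(p["R"]@np.atleast_2d(X).T+np.array(p["t"])[:,None])).T
    return q[:,:2]/q[:,2:]
def tri(us,ut):
    A=[]
    for n,u in(("scene",us),("top",ut)):
        p=P[n];M=p["camera_matrix"]@np.c_[p["R"],p["t"]]
        A.append(M)
    X=cv2.triangulatePoints(A[0],A[1],np.array(us,float).reshape(2,1),np.array(ut,float).reshape(2,1))
    return (X[:3]/X[3]).ravel()
def quad(mask):
    """subpixel corners of a convex quad: approx, then line fit to hull-side contour pixels"""
    S=4;m=cv2.resize(mask.astype(np.float32),None,fx=S,fy=S,interpolation=cv2.INTER_LINEAR)>0.5
    cs,_=cv2.findContours(m.astype(np.uint8),cv2.RETR_EXTERNAL,cv2.CHAIN_APPROX_NONE)
    c=cv2.convexHull(np.vstack(cs) if len(cs)<3 else max(cs,key=cv2.contourArea));c0=np.vstack(cs)[:,0].astype(float)
    e=0.01
    while True:
        q=cv2.approxPolyDP(c,e*cv2.arcLength(c,True),True)[:,0].astype(float)
        if len(q)<=4:break
        e+=0.004
    L=[]
    for i in range(4):
        a,b=q[i],q[(i+1)%4];d=(b-a)/np.linalg.norm(b-a);n=np.array([-d[1],d[0]])
        r=c0-a;s=r@d/np.linalg.norm(b-a);k=(abs(r@n)<5)&(s>.1)&(s<.9)
        v=cv2.fitLine(c0[k].astype(np.float32),cv2.DIST_HUBER,0,.01,.01).ravel().astype(float)
        L.append(np.cross([*v[2:],1],[*(v[2:]+v[:2]),1]))
    o=[np.cross(L[i-1],L[i]) for i in range(4)]
    return (np.array([p[:2]/p[2] for p in o])+.5)/S-.5
E
cat > meas.py <<'E'
from lib import *
def order(X): # by world: (+x+y),(+x-y),(-x-y),(-x+y)
    c=X[:,:2].mean(0);a=np.arctan2(X[:,1]-c[1],X[:,0]-c[0]);r=[]
    for t in(.7,-.7,-2.4,2.4):r.append(np.argmin(abs(np.angle(np.exp(1j*(a-t))))))
    return r
def main():
    Q={}
    for n,rb,rf in(("scene",(230,130,60,50),(170,175,160,105)),("top",(396,168,70,60),(292,66,100,152))):
        im=cv2.imread(f"pics/{n}0.png");h=cv2.cvtColor(im,cv2.COLOR_BGR2HSV)
        for k,r,m in(("board",rb,(h[...,1]>110)),("tile",rb,(h[...,1]<60)&(h[...,2]>135)),("back",rf,(h[...,2]>140)&(h[...,1]<40))):
            w=np.zeros(m.shape,np.uint8);x,y,W,H=r;w[y:y+H,x:x+W]=m[y:y+H,x:x+W]
            w=cv2.morphologyEx(w,cv2.MORPH_CLOSE,np.ones((3,3)))
            nn,l,s,c=cv2.connectedComponentsWithStats(w)
            ks=[i for i in np.argsort(-s[1:,4])+1][:3]
            print(n,k,[(s[i].tolist(),c[i].round(1).tolist()) for i in ks])
            if k=="back":
                for j,i in enumerate(ks[:2]):Q[n,"cov%d"%j]=quad(l==i)
            else:
                i=ks[0]
                mm=l==i
                if k=="board":
                    hull=cv2.convexHull(np.argwhere(mm)[:,::-1].astype(np.int32));f=np.zeros(m.shape,np.uint8);cv2.fillConvexPoly(f,hull,1);mm=f>0
                Q[n,k]=quad(mm)
    for k in("board","tile","cov0","cov1"):
        o={n:Q[n,k][order(ray(n,Q[n,k],5))] for n in("scene","top")}
        X=np.array([tri(a,b) for a,b in zip(o["scene"],o["top"])])
        print(k,X.round(1).tolist(),"sides",np.linalg.norm(X-np.roll(X,-1,0),axis=1).round(1),"c",X.mean(0).round(1))
if __name__=="__main__":main()
E
python3 meas.py
```

```text
scene board [([233, 137, 47, 36, 707], [254.7, 156.4]), ([250, 141, 1, 1, 1], [250.0, 141.0]), ([254, 140, 1, 1, 1], [254.0, 140.0])]
scene tile [([230, 141, 34, 39, 443], [239.2, 168.0]), ([248, 141, 20, 17, 210], [257.2, 148.7]), ([275, 146, 14, 11, 77], [281.5, 152.0])]
scene back [([176, 200, 76, 72, 3196], [212.9, 236.1]), ([250, 180, 73, 55, 2263], [286.5, 209.8]), ([232, 197, 9, 4, 9], [236.0, 198.3])]
top board [([402, 174, 56, 49, 1443], [429.0, 196.3])]
top tile [([396, 168, 70, 23, 656], [432.3, 173.9]), ([422, 193, 18, 18, 269], [430.1, 201.4]), ([442, 197, 11, 16, 150], [447.0, 204.9])]Traceback (most recent call last):
  File "meas.py", line 28, in <module>
    if __name__=="__main__":main()
                            ~~~~^^
  File "meas.py", line 23, in main
    Q[n,k]=quad(mm)
           ~~~~^^^^
  File "lib.py", line 33, in quad
    v=cv2.fitLine(c0[k].astype(np.float32),cv2.DIST_HUBER,0,.01,.01).ravel().astype(float)
      ~~~~~~~~~~~^^^^^^^^^^^^^^^^^^^^^^^^^^^^^^^^^^^^^^^^^^^^^^^^^^^
cv2.error: OpenCV(4.12.0) /io/opencv/modules/imgproc/src/linefit.cpp:50: error: (-215:Assertion failed) count > 0 in function 'fitLine2D_wods'
```

```bash
python3 - <<'E'
s=open("meas.py").read()
s=s.replace('            w=cv2.morph','            if k=="tile":w*=f\n            else:w=cv2.morph').replace("(h[...,2]>135))","(h[...,2]>150))").replace("f=np.zeros","print(len(hull));f=np.zeros")
open("meas.py","w").write(s)
E
python3 meas.py
```

```text
scene board [([233, 137, 47, 36, 707], [254.7, 156.4]), ([250, 141, 1, 1, 1], [250.0, 141.0]), ([254, 140, 1, 1, 1], [254.0, 140.0])]
15
scene tile [([248, 141, 20, 17, 193], [257.3, 148.6]), ([266, 159, 2, 1, 2], [266.5, 159.0]), ([263, 160, 2, 1, 2], [263.5, 160.0])]
scene back [([176, 200, 76, 72, 3196], [212.9, 236.1]), ([250, 180, 73, 55, 2263], [286.5, 209.8]), ([232, 197, 9, 4, 9], [236.0, 198.3])]
top board [([402, 174, 56, 49, 1443], [429.0, 196.3])]
17
top tile [([422, 193, 18, 18, 241], [430.4, 201.2]), ([442, 197, 11, 16, 142], [447.1, 204.7]), ([415, 199, 2, 6, 8], [415.8, 201.5])]
top back [([310, 76, 73, 60, 3687], [346.6, 105.9]), ([301, 150, 72, 62, 3267], [337.1, 183.5]), ([379, 142, 1, 1, 1], [379.0, 142.0])]
board [[585.1, -243.0, 1.8], [558.4, -400.4, 6.1], [428.9, -377.6, 7.1], [457.1, -220.2, 2.8]] sides [159.7 131.4 160.  130. ] c [ 507.4 -310.3    4.5]
tile [[521.7, -288.8, 15.3], [521.7, -331.9, 47.0], [477.4, -324.7, 46.9], [473.5, -280.4, 14.8]] sides [53.5 44.9 54.8 48.9] c [ 498.6 -306.5   31. ]
cov0 [[895.6, 51.6, 3.5], [874.4, -159.6, 5.3], [701.2, -156.9, 8.6], [723.9, 68.4, 2.9]] sides [212.2 173.3 226.5 172.6] c [798.8 -49.2   5.1]
cov1 [[657.3, 45.0, 14.6], [641.8, -98.8, 3.4], [461.6, -125.0, 9.7], [483.2, 99.4, 2.1]] sides [145.  182.3 225.5 182.8] c [561.  -19.8   7.5]
```

```bash
python3 - <<'E'
from meas import *
for n,r in(("scene",(170,175,160,105)),("top",(292,66,100,152))):
    h=cv2.cvtColor(cv2.imread(f"pics/{n}0.png"),cv2.COLOR_BGR2HSV)
    m=(h[...,2]>140)&(h[...,1]<40);w=np.zeros(m.shape,np.uint8);x,y,W,H=r;w[y:y+H,x:x+W]=m[y:y+H,x:x+W]
    _,l,s,c=cv2.connectedComponentsWithStats(w);big=np.isin(l,[i for i in range(1,len(s)) if s[i,4]>300])
    hull=cv2.convexHull(np.argwhere(big)[:,::-1].astype(np.int32));f=np.zeros(m.shape,np.uint8);cv2.fillConvexPoly(f,hull,1)
    q=quad(f);X=ray(n,q,3);X=X[order(X)];e=(X[0]-X[3]+X[1]-X[2])[:2];ps=np.arctan2(e[1],e[0])
    print(n,X[:,:2].round(1).tolist(),np.linalg.norm(X-np.roll(X,-1,0),axis=1).round(1),"yaw",ps.round(4))
    C=X.mean(0)[:2];u=np.array([np.cos(ps),np.sin(ps)]);print("origin",(C-92.5*u).round(1))
    # post/arch-tip candidates: project
    v=np.array([-u[1],u[0]]);o=C-92.5*u
    for p in((0,40,46),(0,-40,46),(49,84,16)):print(p,proj(n,[*(o+p[0]*u+p[1]*v),p[2]]).round(1))
E
```

```text
scene [[895.6, 53.3], [874.4, -179.5], [459.3, -127.2], [478.5, 94.3]] [233.8 418.4 222.3 419.2] yaw -0.1116
origin [585.  -29.5]
(0, 40, 46) [[280.1 210.8]]
(0, -40, 46) [[270.1 194.3]]
(49, 84, 16) [[271.8 232. ]]
top [[897.9, 52.8], [875.1, -165.7], [460.0, -123.8], [483.4, 95.1]] [219.7 417.3 220.2 416.7] yaw -0.1011
origin [587.1 -26.1]
(0, 40, 46) [[326.2 168.1]]
(0, -40, 46) [[352.5 171. ]]
(49, 84, 16) [[313.9 152.5]]
```

```bash
python3 -m jog '[[[0,0,0,0,0,0,1],[0,0,0,0,0,0,1],[0,0,0,0,0,0,1],[0,0,0,0,0,0,1],[0,0,0,0,0,0,1],[0,0,0,0,0,0,1],[0,0,0,0,0,0,1],[0,0,0,0,0,0,1],[0,0,0,0,0,0,1],[0,0,0,0,0,0,1],[0,0,0,0,0,0,1],[0,0,0,0,0,0,1],[0,0,0,0,0,0,1],[0,0,0,0,0,0,1],[0,0,0,0,0,0,1],[0,0,0,0,0,0,0.4]]]' 40
python3 -m jog '[[[0,-0.73,0.57,0.13,0,0,0],[0,-0.73,0.57,0.13,0,0,0],[0,-0.73,0.57,0.13,0,0,0],[0,-0.73,0.57,0.13,0,0,0],[0,-0.73,0.57,0.13,0,0,0],[0,-0.73,0.57,0.13,0,0,0],[0,-0.73,0.57,0.13,0,0,0],[0,-0.73,0.57,0.13,0,0,0],[0,-0.73,0.57,0.13,0,0,0],[0,-0.73,0.57,0.13,0,0,0],[0,-0.73,0.57,0.13,0,0,0],[0,-0.73,0.57,0.13,0,0,0],[0,-0.73,0.57,0.13,0,0,0],[0,-0.73,0.57,0.13,0,0,0],[0,-0.73,0.57,0.13,0,0,0],[0,-0.73,0.57,0.13,0,0,0],[0,-0.73,0.57,0.13,0,0,0],[0,-0.73,0.57,0.13,0,0,0],[0,0,0,0,0,0,0]]]'
```

```text
time: 1.43
ee_pos: [289.0, 609.6, 244.5]
eef_rot: [0.744, 0.668, -0.001, 0.0]
wrist_force: [0.1, 0.5, 0.9]
opening: 42.5
gripper_force: 0.0
time: 3.02
ee_pos: [644.8, 38.8, 150.1]
eef_rot: [0.745, 0.667, -0.001, 0.001]
wrist_force: [-0.5, 0.5, -0.5]
opening: 42.7
gripper_force: 0.0
```

```bash
python3 -m jog '[[[0,0.12,-0.04,0.5,0,0,0],[0,0,0,0.8,0,0,0],[0,0,0,0.7,0,0,0],[0,0,0,0.5,0,0,0],[0,0,0,0.3,0,0,0],[0,0,0,0.25,0,0,0],[0,0,0,0,0,0,0],[0,0,0,0,0,0,0]]]'
python3 - <<'E'
from lib import *
a,_=cams.get_image("scene");b,_=cams.get_image("top")
c=lambda i,x,y,w,h,W,H:cv2.resize(i[y:y+h,x:x+w],(W,H),interpolation=cv2.INTER_CUBIC)
cv2.imwrite("pics/p2.png",np.hstack([c(a,220,150,100,100,400,400),c(b,280,110,100,100,400,400)]))
E
```

```text
time: 3.68
ee_pos: [642.0, 49.6, 30.1]
eef_rot: [0.743, 0.669, 0.0, 0.0]
wrist_force: [-0.3, -0.6, 0.3]
opening: 42.6
gripper_force: 0.0
```

View pics/p2.png

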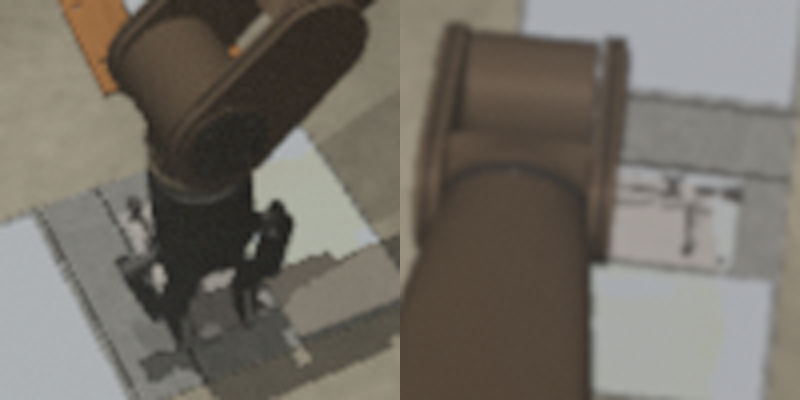

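The picture shows the fingers straddling the lever end in file x, scene crop (180,345) and (245,320). I'll shift slightly inward, descend and grip.

```bash
python3 -m jog '[[[0,-0.13,0.04,0,0,0,0],[0,0,0,0.13,0,0,0],[0,0,0,0.12,0,0,0],[0,0,0,0,0,0,0],[-0.3,0,0,0,0,0,0],[-0.5,0,0,0,0,0,0]]]'
python3 -m jog '[[[-0.7,0,0,0,0,0,0],[-0.8,0,0,0,0,0,0],[-0.8,0,0,0,0,0,0],[-0.8,0,0,0,0,0,0],[-0.8,0,0,0,0,0,0]]]' 40
```

```text
time: 4.28
ee_pos: [643.8, 44.0, 19.9]
eef_rot: [0.743, 0.669, 0.001, 0.001]
wrist_force: [3.9, -0.1, -0.6]
opening: 21.6
gripper_force: 1.3
time: 4.7
ee_pos: [646.4, 43.7, 21.4]
eef_rot: [0.743, 0.669, 0.003, 0.004]
wrist_force: [6.0, -0.6, -1.7]
opening: 14.4
gripper_force: 40.5
```

```bash
python3 -m jog '[[[-0.8,0,0.05,0,0,0,0],[-0.8,0,0.03,0,0,0,0],[-0.8,0,0,-0.05,0,0,0],[-0.8,0,0,-0.05,0,0,0],[-0.8,0,0,-0.05,0,0,0]]]'
python3 -m jog '[[[-0.8,0,0,-0.05,0,0,0],[-0.8,0,0,-0.05,0,0,0],[-0.8,-0.01,0,-0.1,0,0,0],[-0.8,-0.01,0,-0.1,0,0,0]]]'
```

```text
time: 5.12
ee_pos: [646.5, 43.4, 25.7]
eef_rot: [0.743, 0.669, 0.001, 0.001]
wrist_force: [4.5, -1.6, -4.3]
opening: 14.8
gripper_force: 40.4
time: 5.45
ee_pos: [646.3, 41.4, 38.0]
eef_rot: [0.743, 0.67, -0.0, 0.001]
wrist_force: [3.4, -6.9, -0.9]
opening: 14.8
gripper_force: 40.8
```

```bash
python3 -m jog '[[[-0.8,-0.08,0,-0.235,0,0,0],[-0.8,-0.08,0,-0.23,0,0,0],[-0.8,-0.1,0,-0.22,0,0,0],[-0.8,-0.12,0,-0.21,0,0,0],[-0.8,-0.14,0,-0.195,0,0,0]]]'
python3 -m jog '[[[-0.8,-0.16,0,-0.18,0,0,0],[-0.8,-0.18,0,-0.16,0,0,0],[-0.8,-0.195,0,-0.145,0,0,0],[-0.8,-0.21,0,-0.125,0,0,0],[-0.8,-0.22,0,-0.1,0,0,0],[-0.8,0,0,0,0,0,0],[-0.8,0,0,0,0,0,0]]]'
```

```text
time: 5.87
ee_pos: [644.1, 19.2, 82.5]
eef_rot: [0.743, 0.67, -0.001, 0.002]
wrist_force: [2.6, -9.4, -2.0]
opening: 14.8
gripper_force: 46.8
time: 6.45
ee_pos: [640.1, -18.6, 109.7]
eef_rot: [0.743, 0.669, -0.0, 0.002]
wrist_force: [4.0, -6.7, -3.3]
opening: 14.9
gripper_force: 46.3
```

```bash
python3 -m jog '[[[0,0,0,0,0,0,0],[0,0,0,0,0,0,0],[0,0,0,0,0,0,0],[0,0,0,0,0,0,0],[0,0,0,-0.6,0,0,0],[0,0,0,-0.9,0,0,0],[0,0,0,-0.9,0,0,0],[0,0,0,-0.6,0,0,0],[0.6,-0.84,-0.315,-0.1,0,0,0],[0.6,-0.84,-0.315,-0.1,0,0,0],[0.6,-0.84,-0.315,0,0,0,0],[0.6,-0.84,-0.315,0,0,0,0],[0.6,-0.84,-0.315,0,0,0,0],[0.6,-0.84,-0.315,0,0,0,0],[0.6,-0.84,-0.315,0,0,0,0],[0.6,-0.84,-0.315,0,0,0,0],[0.6,-0.84,-0.315,0,0,0,0],[0.6,0,0,0,0,0,0.87],[0.6,0,0,0,0,0,0]]]'
python3 - <<'E'
from lib import *
for n,r in(("scene",(220,160,110,110)),("top",(290,110,100,100))):
    a,_=cams.get_image(n);cv2.imwrite(f"pics/{n}3.png",a)
a=cv2.imread("pics/scene3.png");b=cv2.imread("pics/top3.png")
c=lambda i,x,y,w,h,W,H:cv2.resize(i[y:y+h,x:x+w],(W,H),interpolation=cv2.INTER_CUBIC)
cv2.imwrite("pics/p3.png",np.hstack([c(a,230,165,80,80,400,400),c(b,295,120,80,80,400,400)]))
print(manip.get_obs()["ee_pos"])
E
```

```text
time: 8.03
ee_pos: [494.5, -306.3, 237.7]
eef_rot: [0.767, 0.641, 0.0, -0.0]
wrist_force: [0.9, 0.7, -1.0]
opening: 68.2
gripper_force: 0.0
[ 495.43865904 -304.54494658  237.6307519 ]
```

View pics/p3.png

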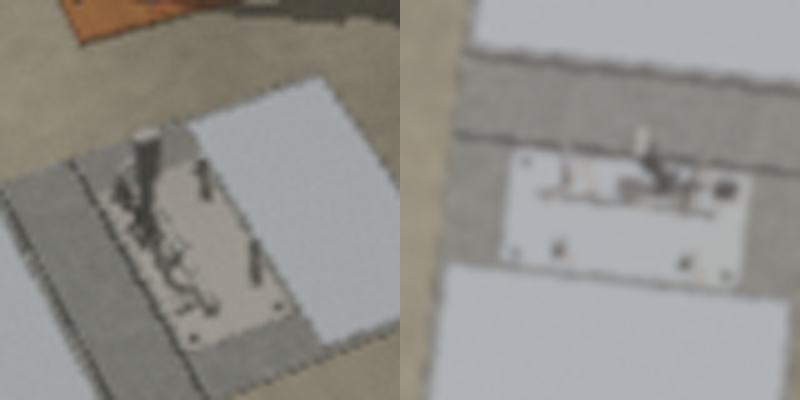

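The lever stands upright, the arches are open and both posts are free: scene crop (200,160) and (253,240), top crop (560,243) and (686,260). Next I measure the posts.

```bash
python3 - <<'E'
from lib import *
G={"scene":[(266,194,11,14),(276,208,9,17)],"top":[(322,164,9,9),(347,168,9,9)]}
C={}
for n in G:
    g=cv2.cvtColor(cv2.imread(f"pics/{n}3.png"),cv2.COLOR_BGR2GRAY).astype(float)
    for i,(x,y,w,h) in enumerate(G[n]):
        p=g[y:y+h,x:x+w];bg=np.median(p);wt=np.clip(bg-15-p,0,None)
        yy,xx=np.mgrid[y:y+h,x:x+w];C[n,i]=np.array([(wt*xx).sum(),(wt*yy).sum()])/wt.sum();print(n,i,C[n,i].round(2),bg)
        print(p.astype(int)) if 1 else 0
X=[tri(C["scene",i],C["top",j]) for i,j in((0,1),(1,0))]
print(np.round(X,1),"mid",np.mean(X,0).round(1),"d",np.linalg.norm(X[0]-X[1]), "yaw",np.arctan2(-(X[1]-X[0])[0],(X[1]-X[0])[1]))
for z in(20,24,28):print([ray("top",C["top",j],z)[0,:2].round(1) for j in(0,1)],[ray("scene",C["scene",j],z)[0,:2].round(1) for j in(1,0)])
E
```

```text
scene 0 [270.21 199.83] 145.0
[[118 119 119 125 149 164 164 163 164 162 164]
 [120 118 121 128 146 158 165 164 163 163 165]
 [122 123 122 127 135 142 160 164 163 165 163]
 [128 135 130 104  79 112 149 164 163 164 164]
 [140 146 130 100  77  98 137 160 165 164 164]
 [146 142 121  91  81 102 127 142 157 164 163]
 [147 147 141 120  91 102 122 122 145 162 164]
 [145 146 146 133  99  99 117 122 137 157 163]
 [147 146 147 135  97  90 115 122 117 143 163]
 [147 146 147 132  94  81 120 141 124 137 160]
 [149 148 148 135 107  87 119 148 135 123 144]
 [147 148 147 142 134 124 131 148 140 126 129]
 [147 146 148 146 148 148 149 150 149 143 130]
 [149 148 148 148 149 149 150 148 148 149 137]]
scene 1 [280.7  216.51] 150.0
[[146 132 121 144 164 164 164 164 165]
 [150 135 117 135 156 164 163 164 163]
 [151 140 123 116 142 165 164 164 165]
 [150 151 142 127 143 162 163 165 164]
 [150 150 150 140 130 144 157 166 164]
 [149 151 150 135 103 104 143 164 164]
 [151 151 150 132  88  95 135 159 164]
 [149 150 151 134  93  90 118 147 161]
 [149 150 152 137 101  97 120 127 149]
 [151 151 151 138  96 100 120 
[... 732 characters left out ...]
7 177 177 177 175 175 175 175 176]
 [177 178 178 175 168 166 167 172 176]
 [177 177 177 168 152 147 157 169 175]
 [177 178 173 156 130 129 153 169 176]
 [178 178 172 155 133 134 155 168 173]
 [176 177 175 167 159 160 165 168 170]
 [168 171 172 172 170 169 169 168 169]
 [149 154 157 158 157 156 158 160 164]]
[[582.8 -64.6  25.1]
 [590.2  13.5  22.3]] mid [586.5 -25.5  23.7] d 78.487841285267 yaw -0.09445986649974487
[array([590.4,  13.7]), array([582. , -63.8])] [array([589.4,  11.6]), array([581.6, -69.7])]
[array([589.8,  13.7]), array([581.4, -63.5])] [array([591. ,  14.7]), array([583.2, -66.3])]
[array([589.1,  13.7]), array([580.8, -63.2])] [array([592.6,  17.9]), array([584.9, -62.9])]
```

```bash
python3 -m jog '[[[0.6,-0.09,0.05,0.4,0,0,0],[0.6,0,0,0.9,0,0,0],[0.6,0,0,0.9,0,0,0],[0.6,0,0,0.9,0,0,0],[0.6,0,0,0.9,0,0,0],[0.6,0,0,0.7,0,0,0],[0.45,0,0,0.35,0,0,0],[0.45,0,0,0,0,0,0],[0.45,0,0,0.05,0,0,0],[0.45,0,0,0.05,0,0,0],[0.45,0,0,0,0,0,0]]]'
python3 -m jog '[[[0.45,0,0,0.04,0,0,0],[0.45,0,0,0.04,0,0,0],[0.45,0,0,0,0,0,0]]]'
```

```text
time: 9.05
ee_pos: [498.3, -309.8, 33.9]
eef_rot: [0.766, 0.643, 0.0, 0.002]
wrist_force: [0.5, 0.1, 0.6]
opening: 62.2
gripper_force: 0.0
time: 9.3
ee_pos: [497.1, -309.2, 29.2]
eef_rot: [0.766, 0.643, 0.0, 0.001]
wrist_force: [-0.7, -0.3, -0.7]
opening: 62.2
gripper_force: 0.0
```

```bash
python3 -m jog '[[[0.45,0,0,0.08,0,0,0],[0.45,0,0,0.07,0,0,0],[0.45,0,0,0.03,0,0,0],[0.45,0,0,0,0,0,0]]]'
python3 -m jog '[[[0.45,0,0,0.03,0,0,0],[0.45,0,0,0.03,0,0,0],[0.45,0,0,0,0,0,0]]]'
```

```text
time: 9.63
ee_pos: [496.5, -308.7, 20.7]
eef_rot: [0.766, 0.643, -0.0, -0.001]
wrist_force: [-0.7, 0.2, -0.4]
opening: 62.1
gripper_force: 0.0
time: 9.88
ee_pos: [496.7, -308.9, 18.6]
eef_rot: [0.766, 0.643, -0.0, -0.0]
wrist_force: [-0.7, -0.8, 0.2]
opening: 62.4
gripper_force: 0.0
```

```bash
python3 -m jog '[[[0.45,0,0,0.03,0,0,0],[0.45,0,0,0.02,0,0,0],[0.45,0,0,0,0,0,0]]]'
python3 -m jog '[[[0.45,0,0,0.03,0,0,0],[0.45,0,0,0,0,0,0],[0.45,0,0,0,0,0,0]]]'
python3 -m jog '[[[0.45,0,0,0.03,0,0,0],[0.45,0,0,0,0,0,0],[0.45,0,0,0,0,0,0]]]'
```

```text
time: 10.13
ee_pos: [496.8, -308.9, 16.7]
eef_rot: [0.766, 0.643, -0.0, -0.0]
wrist_force: [-0.3, -0.2, -0.5]
opening: 62.1
gripper_force: 0.0
time: 10.38
ee_pos: [496.8, -308.9, 15.6]
eef_rot: [0.766, 0.643, -0.0, -0.0]
wrist_force: [-0.1, 0.4, -0.1]
opening: 62.0
gripper_force: 0.0
time: 10.63
ee_pos: [496.8, -308.9, 14.4]
eef_rot: [0.766, 0.643, -0.0, -0.0]
wrist_force: [-0.2, 0.6, -0.5]
opening: 61.8
gripper_force: 0.0
```

```bash
python3 -m jog '[[[0.3,0,0,0,0,0,0],[0.1,0,0,0,0,0,0],[0.1,0,0,0,0,0,0],[0,0,0,0,0,0,0],[0,0,0,0,0,0,0]]]' 20
```

```text
time: 11.05
ee_pos: [498.1, -309.9, 16.2]
eef_rot: [0.766, 0.643, 0.0, 0.002]
wrist_force: [1.1, 0.4, 6.0]
opening: 49.2
gripper_force: 29.1
```

```bash
python3 -m jog '[[[0,0,0,0,0,0,0],[-0.05,0,0,-0.05,0,0,0],[-0.05,0,0,-0.1,0,0,0],[-0.05,0,0,-0.2,0,0,0],[-0.05,0,0,-0.4,0,0,0],[-0.05,0,0,-0.6,0,0,0],[-0.05,0,0,-0.6,0,0,0],[-0.05,0,0,-0.4,0,0,0],[-0.05,0,0,-0.2,0,0,-0.43],[-0.05,0,0,0,0,0,-0.5]]]' 60
python3 -m jog '[[[-0.05,0.2,0,0,0,0,0],[-0.05,0.5,0,0,0,0,0],[-0.05,0.7,0,0,0,0,0],[-0.05,0.7,0,0,0,0,0],[-0.05,0.7,0,0,0,0,0],[-0.05,0.7,0,0,0,0,0],[-0.05,0.7,0,0,0,0,0],[-0.05,0.7,-0.03,0,0,0,0],[-0.05,0.7,-0.03,0,0,0,0],[-0.05,0.7,0,0,0,0,0],[-0.05,0.5,0,0,0,0,0],[-0.05,0.3,0,0,0,0,0],[-0.05,0.16,0,0,0,0,0],[-0.05,0,0,0,0,0,0],[-0.05,0,0,0,0,0,0],[-0.05,0,0,0,0,0,0]]]'
python3 - <<'E'
from lib import *
for n in("scene","top"):
    a,_=cams.get_image(n);cv2.imwrite(f"pics/{n}4.png",a)
a=cv2.imread("pics/scene4.png");b=cv2.imread("pics/top4.png")
c=lambda i,x,y,w,h,W,H:cv2.resize(i[y:y+h,x:x+w],(W,H),interpolation=cv2.INTER_CUBIC)
cv2.imwrite("pics/p4.png",np.hstack([c(a,225,140,100,100,400,400),c(b,290,120,100,100,400,400)]))
o=manip.get_obs();print(o["ee_pos"],o["eef_rot"])
E
```

```text
time: 11.88
ee_pos: [497.9, -309.8, 119.7]
eef_rot: [0.741, 0.672, 0.0, 0.002]
wrist_force: [0.6, 0.6, -2.0]
opening: 48.2
gripper_force: 62.7
time: 13.22
ee_pos: [523.2, -20.6, 116.5]
eef_rot: [0.742, 0.671, -0.0, 0.0]
wrist_force: [0.6, -0.6, -1.9]
opening: 48.3
gripper_force: 62.6
[523.26056814 -20.75512146 116.50732089] [ 7.41834534e-01  6.70582965e-01 -9.37589724e-05  4.98591043e-05]
```

View pics/p4.png

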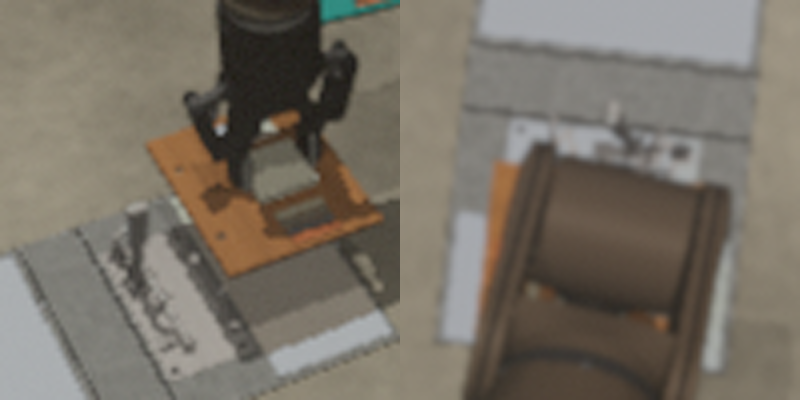

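The board is held level over the back cover with the tile up. Its holes are seen in the scene image at about (270,182) and (280.5,199).

```bash
python3 - <<'E'
from lib import *
im=cv2.imread("pics/scene4.png");g=im[...,2].astype(float);H=[]
for x,y in((270,182),(280,199)):
    p=g[y-4:y+5,x-4:x+5];w=np.clip(np.median(p)-10-p,0,None);yy,xx=np.mgrid[y-4:y+5,x-4:x+5]
    print(p.astype(int));H.append([(w*xx).sum()/w.sum(),(w*yy).sum()/w.sum()])
print(np.round(H,2))
for z in(100,104,108):
    X=ray("scene",H,z)[:,:2];d=X[1]-X[0];print(z,X.round(1).tolist(),X.mean(0).round(1),np.linalg.norm(d).round(1),np.arctan2(-d[0],d[1]).round(4))
# predicted hole pixel from TCP: hole mid = tile+65u etc (camera frame: TCP-offset)
h=cv2.cvtColor(im,cv2.COLOR_BGR2HSV);m=((h[...,1]>110)).astype(np.uint8);w=np.zeros_like(m);w[165:215,255:325]=m[165:215,255:325]
pts=np.argwhere(w)[:,::-1];hull=cv2.convexHull(pts.astype(np.int32));f=np.zeros_like(m);cv2.fillConvexPoly(f,hull,1)
q=quad(f);print(q.round(1).tolist())
for z in(100,104,108):print(z,ray("scene",q,z)[:,:2].round(1).tolist())
E
```

```text
[[157 154 151 151 152 153 154 156 151]
 [157 155 153 150 151 151 154 155 154]
 [158 158 154 152 149 152 148 146 149]
 [156 157 149 136 136 147 145 135 136]
 [148 157 145 120 131 144 148 137 133]
 [132 156 156 152 152 153 151 147 137]
 [127 145 155 156 155 155 153 151 143]
 [126 123 147 156 155 155 153 152 146]
 [126 118 133 155 155 155 155 153 151]]
[[152 151 152 153 152 151 149 149 149]
 [153 151 152 152 153 153 152 148 149]
 [151 151 152 147 144 151 154 150 147]
 [143 152 146 127 113 139 153 153 148]
 [128 150 145 123 117 137 154 155 150]
 [116 143 150 148 147 152 153 154 150]
 [101 120 146 150 152 151 151 152 153]
 [ 96  94 128 150 150 150 151 152 153]
 [ 97  96 114 142 151 148 152 152 152]]
[[268.36 183.78]
 [277.26 201.18]]
100 [[585.2, -64.9], [599.2, 15.1]] [592.2 -24.9] 81.2 -0.1733
104 [[587.0, -61.2], [600.9, 18.5]] [594.  -21.4] 80.9 -0.1733
108 [[588.7, -57.6], [602.6, 21.9]] [595.7 -17.9] 80.6 -0.1733
[[298.0, 165.7], [321.5, 194.7], [281.6, 209.4], [260.3, 175.0]]
100 [[462.9, -85.7], [471.2, 65.3], [605.1, 51.2], [587.5, -113.5]]
104 [[465.1, -82.0], [473.4, 68.4], [606.8, 54.4], [589.2, -109.6]]
108 [[467.4, -78.2], [475.6, 71.6], [608.5, 57.6], [591.0, -105.8]]
```

```bash
python3 - <<'E'
from lib import *
for z in(100,103,106):
    X=ray("scene",[[269.5,181.6],[279.7,198.5]],z)[:,:2];d=X[1]-X[0];print(z,X.round(1).tolist(),X.mean(0).round(1),np.linalg.norm(d).round(1),np.arctan2(-d[0],d[1]).round(4))
# where are the holes of the board on bench, from picture 0 (both views)?
for n,s in(("scene",[(228+75*60/400,132+128*45/300),(228+117*60/400,132+220*45/300)]),("top",[(396+283*70/400,168+81*60/300),(396+138*70/400,168+56*60/300)])):
    s=np.array(s)-.4;X=ray(n,s,5);print(n,X[:,:2].round(1).tolist(),X.mean(0)[:2].round(1))
c=np.array([507.4,-310.3]);p=-.174;u=np.array([np.cos(p),np.sin(p)]);v=np.array([-u[1],u[0]]);print("from outline",(c+53*u-40*v).round(1),(c+53*u+40*v).round(1),(c+53*u).round(1))
E
```

```text
100 [[577.4, -71.5], [587.4, 9.5]] [582.4 -31. ] 81.5 -0.1224
103 [[578.8, -68.7], [588.7, 12.0]] [583.7 -28.3] 81.3 -0.1224
106 [[580.1, -65.9], [590.0, 14.5]] [585.  -25.7] 81.1 -0.1224
scene [[550.4, -360.4], [565.6, -281.2]] [ 558.  -320.8]
top [[552.5, -359.0], [567.3, -279.7]] [ 559.9 -319.4]
from outline [ 552.7 -358.9] [ 566.5 -280.1] [ 559.6 -319.5]
```

```bash
python3 -m jog '[[[-0.05,0,0.04,0.2,0,0,0],[-0.05,0,0,0.4,0,0,0],[-0.05,0,0,0.4,0,0,0],[-0.05,0,0,0.2,0,0,0],[-0.05,0,0,0,0,0,0],[-0.05,0,0,0,0,0,0],[-0.05,0,0,0,0,0,0]]]'
python3 -m jog '[[[-0.05,0,0,0.05,0,0,0],[-0.05,0,0,0.04,0,0,0],[-0.05,0,0,0,0,0,0]]]'
python3 -m jog '[[[-0.05,0,0,0.04,0,0,0],[-0.05,0,0,0.02,0,0,0],[-0.05,0,0,0,0,0,0]]]'
```

```text
time: 13.9
ee_pos: [525.5, -20.2, 69.2]
eef_rot: [0.741, 0.671, 0.0, 0.001]
wrist_force: [-0.1, 0.1, -1.9]
opening: 48.2
gripper_force: 62.7
time: 14.15
ee_pos: [525.0, -19.9, 65.2]
eef_rot: [0.741, 0.671, 0.0, 0.0]
wrist_force: [0.3, 0.3, -1.7]
opening: 48.6
gripper_force: 62.7
time: 14.4
ee_pos: [524.7, -19.8, 62.4]
eef_rot: [0.741, 0.671, -0.0, -0.0]
wrist_force: [0.7, 0.2, -2.3]
opening: 48.5
gripper_force: 62.7
```

```bash
python3 -m jog '[[[-0.05,-0.02,0,0.02,0,0,0],[-0.05,0,0,0.01,0,0,0],[-0.05,0,0,0,0,0,0]]]'
python3 -m jog '[[[-0.05,0,0,0.02,0,0,0],[-0.05,0,0,0.01,0,0,0],[-0.05,0,0,0,0,0,0]]]'
python3 -m jog '[[[-0.05,0,0,0.02,0,0,0],[-0.05,0,0,0.01,0,0,0],[-0.05,0,0,0,0,0,0]]]'
```

```text
time: 14.65
ee_pos: [524.7, -20.7, 61.2]
eef_rot: [0.741, 0.671, -0.0, -0.0]
wrist_force: [-0.5, 0.9, -2.1]
opening: 48.1
gripper_force: 62.7
time: 14.9
ee_pos: [524.7, -20.7, 60.0]
eef_rot: [0.741, 0.671, -0.0, -0.0]
wrist_force: [-0.7, -0.1, -2.3]
opening: 48.4
gripper_force: 62.7
time: 15.15
ee_pos: [524.8, -20.7, 58.9]
eef_rot: [0.741, 0.671, 0.0, 0.0]
wrist_force: [-0.9, 0.3, -1.4]
opening: 48.1
gripper_force: 62.7
```

```bash
python3 -m jog '[[[-0.05,0,0,0.02,0,0,0],[-0.05,0,0,0.01,0,0,0],[-0.05,0,0,0,0,0,0]]]'
python3 -m jog '[[[-0.05,0,0,0.02,0,0,0],[-0.05,0,0,0.01,0,0,0],[-0.05,0,0,0,0,0,0]]]'
```

```text
time: 15.4
ee_pos: [524.8, -20.7, 57.7]
eef_rot: [0.741, 0.671, 0.0, 0.0]
wrist_force: [0.6, 0.4, -1.6]
opening: 48.3
gripper_force: 62.7
time: 15.65
ee_pos: [524.8, -20.7, 56.4]
eef_rot: [0.741, 0.671, 0.0, 0.0]
wrist_force: [-0.4, 0.3, -2.1]
opening: 47.7
gripper_force: 62.7
```

```bash
python3 -m jog '[[[-0.05,0,0,0.02,0,0,0],[-0.05,0,0,0.02,0,0,0],[-0.05,0,0,0,0,0,0]]]'
python3 -m jog '[[[-0.05,0,0,0.02,0,0,0],[-0.05,0,0,0.02,0,0,0],[-0.05,0,0,0,0,0,0]]]'
python3 - <<'E'
from lib import *
a,_=cams.get_image("scene");cv2.imwrite("pics/scene5.png",a)
cv2.imwrite("pics/p5.png",cv2.resize(a[160:240,235:335],(800,600)[:2] and (750,600),interpolation=cv2.INTER_CUBIC))
E
```

```text
time: 15.9
ee_pos: [524.8, -20.7, 54.8]
eef_rot: [0.741, 0.671, 0.0, 0.0]
wrist_force: [0.9, -0.5, -2.2]
opening: 48.2
gripper_force: 62.7
time: 16.15
ee_pos: [524.8, -20.7, 53.2]
eef_rot: [0.741, 0.671, 0.0, 0.0]
wrist_force: [0.7, 0.6, -2.6]
opening: 48.2
gripper_force: 62.7
```

View pics/p5.png

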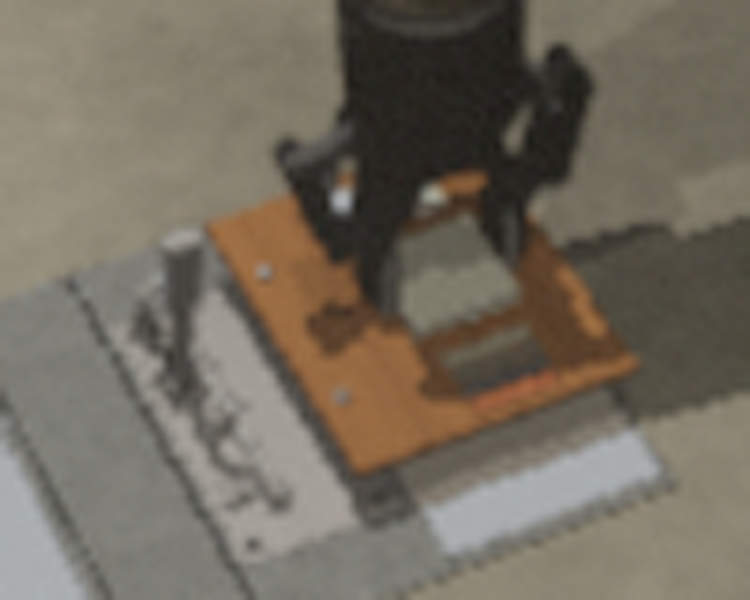

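Bright post tops show through both holes (262,270) and (340,395), so the board is threaded. I'll keep easing it down.

```bash
python3 -m jog '[[[-0.05,0,0,0.04,0,0,0],[-0.05,0,0,0.05,0,0,0],[-0.05,0,0,0.05,0,0,0],[-0.05,0,0,0.05,0,0,0],[-0.05,0,0,0.03,0,0,0],[-0.05,0,0,0,0,0,0]]]'
python3 -m jog '[[[-0.05,0,0,0.04,0,0,0],[-0.05,0,0,0.05,0,0,0],[-0.05,0,0,0.05,0,0,0],[-0.05,0,0,0.05,0,0,0],[-0.05,0,0,0.03,0,0,0],[-0.05,0,0,0,0,0,0]]]'
python3 -m jog '[[[-0.05,0,0,0.04,0,0,0],[-0.05,0,0,0.05,0,0,0],[-0.05,0,0,0.05,0,0,0],[-0.05,0,0,0.04,0,0,0],[-0.05,0,0,0,0,0,0]]]'
```

```text
time: 16.7
ee_pos: [524.8, -20.7, 44.2]
eef_rot: [0.741, 0.671, 0.0, -0.0]
wrist_force: [1.1, 0.3, -2.0]
opening: 48.2
gripper_force: 62.6
time: 17.2
ee_pos: [524.8, -20.7, 35.5]
eef_rot: [0.741, 0.671, 0.0, 0.0]
wrist_force: [1.5, -0.1, -2.0]
opening: 48.1
gripper_force: 62.6
time: 17.62
ee_pos: [524.8, -20.7, 28.2]
eef_rot: [0.741, 0.671, 0.0, -0.0]
wrist_force: [1.8, 0.5, -2.0]
opening: 47.8
gripper_force: 62.7
```

```bash
python3 -m jog '[[[-0.05,0,0.01,0.04,0,0,0],[-0.05,0,0,0.04,0,0,0],[-0.05,0,0,0.04,0,0,0],[-0.05,0,0,0,0,0,0]]]'
python3 -m jog '[[[-0.05,0,0,0.03,0,0,0],[-0.05,0,0,0.02,0,0,0],[-0.05,0,0,0,0,0,0]]]'
python3 -m jog '[[[-0.05,0,0,0.02,0,0,0],[-0.05,0,0,0.01,0,0,0],[-0.05,0,0,0,0,0,0]]]'
```

```text
time: 17.95
ee_pos: [524.8, -20.7, 23.3]
eef_rot: [0.741, 0.671, -0.0, -0.0]
wrist_force: [0.6, 1.0, -2.1]
opening: 48.0
gripper_force: 62.7
time: 18.2
ee_pos: [524.9, -20.7, 21.5]
eef_rot: [0.741, 0.671, -0.0, -0.0]
wrist_force: [-0.2, -0.8, -1.8]
opening: 47.8
gripper_force: 62.7
time: 18.45
ee_pos: [525.0, -20.7, 20.4]
eef_rot: [0.741, 0.671, -0.0, -0.0]
wrist_force: [-0.2, -0.4, -1.0]
opening: 48.3
gripper_force: 62.7
```

```bash
python3 -m jog '[[[-0.05,0,0,0.02,0,0,0],[-0.05,0,0,0.01,0,0,0],[-0.05,0,0,0,0,0,0]]]'
python3 -m jog '[[[-0.05,0,0,0.02,0,0,0],[-0.05,0,0,0,0,0,0],[-0.05,0,0,0,0,0,0]]]'
```

```text
time: 18.7
ee_pos: [525.3, -20.8, 19.5]
eef_rot: [0.741, 0.671, 0.0, 0.0]
wrist_force: [-1.0, 0.1, 0.0]
opening: 48.1
gripper_force: 63.1
time: 18.95
ee_pos: [525.4, -20.8, 19.5]
eef_rot: [0.741, 0.671, -0.0, -0.0]
wrist_force: [-2.7, 0.3, 5.8]
opening: 48.3
gripper_force: 64.3
```

```bash
python3 -m jog '[[[0.1,0,0,-0.01,0,0,0],[0.3,0,0,0,0,0,0],[0.45,0,0,0,0,0,0],[0.45,0,0,0,0,0,0],[0.45,0,0,-0.03,0,0,0],[0.45,0,0,-0.1,0,0,0],[0.45,0,0,-0.5,0,0,0],[0.45,0,0,-0.9,0,0,0],[0.45,0,0,-0.9,0,0,0],[0.2,0,0,-0.9,0,0,0],[0.1,0,0,-0.9,0,0,0],[0,0,0,-0.3,0,0,0],[0,0,0,0,0,0,0]]]' 80
python3 -m jog '[[[0,0,0.5,0,0,0,0],[0,0,0.8,0,0,0,0],[0,0,0.8,0,0,0,0],[0,0,0.5,0,0,0,0],[0,0,0.25,0,0,0,0],[0,0,0,0,0,0,0],[0,0,0,0,0,0,0],[0,0,0,0,0,0,0]]]'
python3 - <<'E'
from lib import *
a,_=cams.get_image("scene");cv2.imwrite("pics/scene6.png",a)
cv2.imwrite("pics/p6.png",cv2.resize(a[140:240,225:335],(660,600),interpolation=cv2.INTER_CUBIC))
print(manip.get_obs()["ee_pos"])
E
```

```text
time: 20.03
ee_pos: [527.7, -21.3, 205.2]
eef_rot: [0.741, 0.671, 0.003, 0.004]
wrist_force: [0.5, 0.3, -0.2]
opening: 42.7
gripper_force: 0.0
time: 20.7
ee_pos: [637.1, -31.7, 198.1]
eef_rot: [0.741, 0.671, -0.001, -0.001]
wrist_force: [-0.1, 0.3, -0.3]
opening: 42.6
gripper_force: 0.0
[637.23799006 -31.73189123 198.67308003]
```

View pics/p6.png

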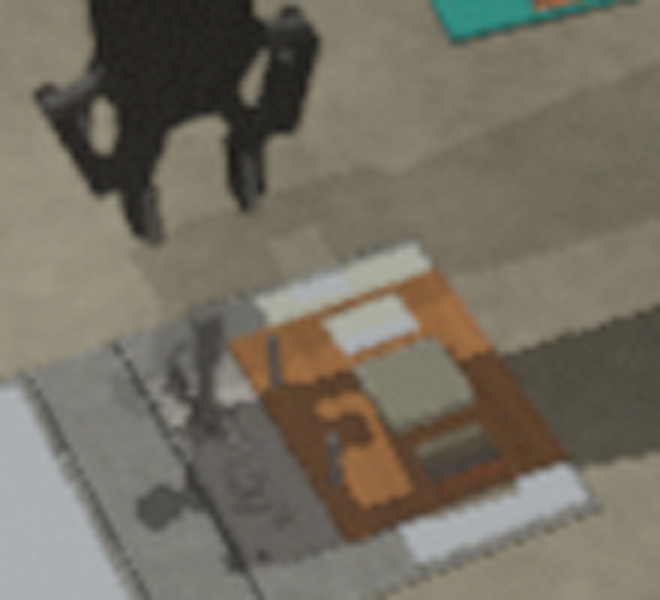

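The board lies flat, with the posts standing through both holes at (272,360) and (335,460); the lever is upright at (205,330). Next I grip the tab.

```bash
python3 -m jog '[[[0,0,0.04,0.5,0,0,0],[0,0,0,0.7,0,0,0],[0,0,0,0.5,0,0,0],[0,0,0,0.3,0,0,0],[0,0,0,0.08,0,0,0],[0,0,0,0,0,0,0],[0,0,0,0,0,0,0]]]'
python3 -m jog '[[[-0.3,0,0,0,0,0,0],[-0.6,0,0,0,0,0,0],[-0.8,0,0,0,0,0,0],[-0.8,0,0,0,0,0,0],[-0.8,0,0,0,0,0,0]]]' 80
```

```text
time: 21.33
ee_pos: [640.7, -32.3, 118.2]
eef_rot: [0.741, 0.671, 0.001, 0.001]
wrist_force: [-0.1, 0.3, 0.4]
opening: 42.5
gripper_force: 0.0
time: 21.75
ee_pos: [639.2, -32.1, 119.1]
eef_rot: [0.741, 0.671, -0.001, -0.001]
wrist_force: [-7.0, 0.9, 7.1]
opening: 13.9
gripper_force: 78.0
```

```bash
python3 -m jog '[[[-0.8,0.12,-0.03,0.03,0,0,0],[-0.8,0.115,0,0.04,0,0,0],[-0.8,0.115,0,0.04,0,0,0],[-0.8,0.11,0,0.05,0,0,0],[-0.8,0.11,0,0.06,0,0,0]]]' 60
python3 -m jog '[[[-0.8,0.105,0,0.065,0,0,0],[-0.8,0.1,0,0.07,0,0,0],[-0.8,0.1,0,0.075,0,0,0],[-0.8,0.1,0,0.08,0,0,0]]]'
```

```text
time: 22.17
ee_pos: [641.4, -10.7, 113.0]
eef_rot: [0.74, 0.673, -0.002, 0.001]
wrist_force: [-9.3, -2.6, 18.2]
opening: 13.4
gripper_force: 82.2
time: 22.5
ee_pos: [643.4, 6.7, 104.1]
eef_rot: [0.741, 0.672, -0.001, 0.0]
wrist_force: [-15.9, 2.5, 27.6]
opening: 13.6
gripper_force: 73.7
```

```bash
python3 -m jog '[[[-0.8,0.05,-0.03,-0.05,0,0,0],[-0.8,0,-0.03,0,0,0,0]]]' 50
python3 -m jog '[[[-0.8,0.1,0,0.085,0,0,0],[-0.8,0.095,0,0.095,0,0,0],[-0.8,0.09,0,0.1,0,0,0]]]'
```

```text
time: 22.67
ee_pos: [642.9, 7.0, 104.2]
eef_rot: [0.74, 0.672, 0.0, 0.004]
wrist_force: [-2.2, -5.7, 12.0]
opening: 13.5
gripper_force: 71.9
time: 22.92
ee_pos: [644.5, 19.2, 95.1]
eef_rot: [0.741, 0.672, 0.001, 0.003]
wrist_force: [-9.5, 1.4, 24.0]
opening: 13.4
gripper_force: 65.3
```

```bash
python3 -m jog '[[[-0.8,-0.19,-0.02,-0.18,0,0,0],[-0.8,-0.2,0,-0.14,0,0,0],[-0.8,-0.21,0,-0.115,0,0,0],[-0.8,-0.22,0,-0.095,0,0,0],[-0.8,-0.2,0,-0.07,0,0,0],[-0.8,0,0,0,0,0,0]]]'
python3 -m jog '[[[0,0,0,0,0,0,0],[0,0,0,0,0,0,0],[0,0,0,0,0,0,0],[0,0,0,0,0,0,0],[0,0,0,-0.5,0,0,0],[0,0,0,-0.4,0,0,0],[0,0,0,0,0,0,0],[0,0,0,0,0,0,0]]]'
```

```text
time: 23.42
ee_pos: [639.7, -22.9, 115.1]
eef_rot: [0.742, 0.67, 0.002, 0.004]
wrist_force: [2.6, -3.6, 8.4]
opening: 14.0
gripper_force: 84.2
time: 24.08
ee_pos: [637.2, -20.0, 147.6]
eef_rot: [0.741, 0.671, 0.0, 0.0]
wrist_force: [-0.5, 0.4, 0.5]
opening: 42.4
gripper_force: 0.0
```

```bash
python3 -m jog '[[[0,0,0,-0.25,0,0,0],[0,-0.4,0.05,0,0,0,0],[-0.5,-0.41,0,0,0,0,0],[-1,0,0,0,0,0,0],[-1,0,0,0,0,0,0],[-1,0,0,0,0,0,0],[-1,0,0,0.4,0,0,0],[-1,0,0,0.3,0,0,0],[-1,0,0,0.16,0,0,0],[-1,0,0,0,0,0,0],[-1,0,0,0,0,0,0]]]'
python3 - <<'E'
from lib import *
a,_=cams.get_image("scene");cv2.imwrite("pics/scene7.png",a)
cv2.imwrite("pics/p7.png",cv2.resize(a[140:240,225:335],(660,600),interpolation=cv2.INTER_CUBIC))
print(manip.get_obs()["ee_pos"])
E
```

```text
time: 25.0
ee_pos: [635.2, -52.2, 122.0]
eef_rot: [0.741, 0.671, -0.001, -0.001]
wrist_force: [-0.0, 0.5, -0.1]
opening: 0.2
gripper_force: 0.0
[635.80172877 -52.39376143 122.89015955]
```

View pics/p7.png

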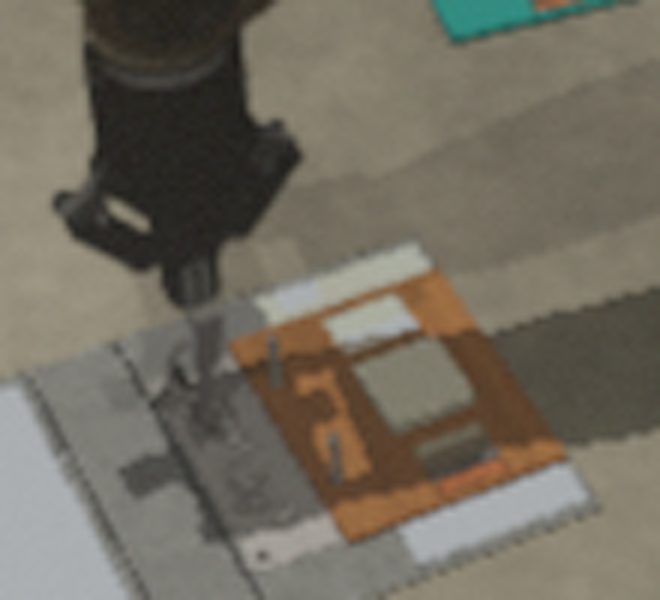

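The closed fingers stand just behind the upright lever at (200,290), and the board is undisturbed. I'll push the lever along its arc.

```bash
python3 -m jog '[[[-1,0.17,0,0,0,0,0],[-1,0.17,0,0.05,0,0,0],[-1,0.17,0,0.05,0,0,0],[-1,0.165,0,0.07,0,0,0],[-1,0.165,0,0.07,0,0,0]]]'
python3 -m jog '[[[-1,0.15,0,0.095,0,0,0],[-1,0.15,0,0.095,0,0,0],[-1,0.135,0,0.12,0,0,0],[-1,0.135,0,0.12,0,0,0]]]'
```

```text
time: 25.47
ee_pos: [640.0, -21.0, 115.6]
eef_rot: [0.741, 0.672, -0.001, 0.003]
wrist_force: [-3.1, -8.8, 5.8]
opening: 0.2
gripper_force: 4.4
time: 25.8
ee_pos: [642.7, 1.5, 100.4]
eef_rot: [0.741, 0.672, -0.001, 0.003]
wrist_force: [-7.2, -7.6, 13.8]
opening: 0.0
gripper_force: 7.5
```

```bash
python3 -m jog '[[[-1,0.115,-0.02,0.14,0,0,0],[-1,0.115,-0.02,0.14,0,0,0],[-1,0.095,0,0.155,0,0,0],[-1,0.095,0,0.155,0,0,0]]]'
python3 -m jog '[[[-1,0.07,0,0.17,0,0,0],[-1,0.07,0,0.17,0,0,0],[-1,0.06,0,0.2,0,0,0]]]'
```

```text
time: 26.13
ee_pos: [644.5, 19.8, 78.5]
eef_rot: [0.741, 0.671, 0.002, 0.003]
wrist_force: [-4.2, -3.0, 15.4]
opening: 0.1
gripper_force: 7.5
time: 26.38
ee_pos: [645.5, 29.6, 56.2]
eef_rot: [0.741, 0.671, 0.003, 0.002]
wrist_force: [-1.7, 1.6, 10.3]
opening: 0.2
gripper_force: 5.1
```

```bash
python3 -m jog '[[[-1,0.04,0,0.15,0,0,0],[-1,0.02,0,0.1,0,0,0],[-1,0,0,0.05,0,0,0],[-1,0,0,0,0,0,0]]]'
python3 -m jog '[[[-1,0,0,0.05,0,0,0],[-1,0,0,0.03,0,0,0],[-1,0,0,0,0,0,0]]]'
```

```text
time: 26.72
ee_pos: [643.6, 31.6, 40.1]
eef_rot: [0.741, 0.671, 0.001, 0.001]
wrist_force: [0.6, -0.1, 2.0]
opening: -0.2
gripper_force: 1.0
time: 26.97
ee_pos: [641.4, 30.7, 34.8]
eef_rot: [0.741, 0.671, -0.001, -0.001]
wrist_force: [-0.5, -0.1, -0.2]
opening: -0.0
gripper_force: 0.0
```

```bash
python3 -m jog '[[[-1,0,0,0.03,0,0,0],[-1,0,0,0,0,0,0],[-1,0,0,0,0,0,0]]]'
python3 -m jog '[[[-1,0,0,0.02,0,0,0],[-1,0,0,0,0,0,0],[-1,0,0,0,0,0,0]]]'
```

```text
time: 27.22
ee_pos: [641.7, 30.6, 33.8]
eef_rot: [0.741, 0.671, -0.001, -0.001]
wrist_force: [0.1, 0.1, 0.1]
opening: 0.1
gripper_force: 0.0
time: 27.47
ee_pos: [642.3, 30.7, 33.6]
eef_rot: [0.741, 0.671, -0.0, -0.0]
wrist_force: [-0.1, -0.2, -0.4]
opening: -0.0
gripper_force: 0.0
```

```bash
python3 -m jog '[[[-1,0,0,0.03,0,0,0],[-1,0,0,0,0,0,0],[-1,0,0,0,0,0,0]]]'
python3 -m jog '[[[-1,0,0,0.02,0,0,0],[-1,0,0,0,0,0,0],[-1,0,0,0,0,0,0]]]'
```

```text
time: 27.72
ee_pos: [642.7, 30.6, 33.0]
eef_rot: [0.741, 0.671, 0.0, 0.0]
wrist_force: [-0.5, -0.1, 3.3]
opening: -0.1
gripper_force: 1.5
time: 27.97
ee_pos: [642.7, 30.6, 32.9]
eef_rot: [0.741, 0.671, -0.0, 0.0]
wrist_force: [-3.7, -0.5, 7.4]
opening: 0.1
gripper_force: 3.2
```

```bash
python3 -m jog '[[[-1,0,0,0.03,0,0,0],[-1,0,0,0,0,0,0],[-1,0,0,0,0,0,0]]]'
python3 -m jog '[[[-1,0,0,-0.05,0,0,0],[-1,0,0,-0.2,0,0,0],[-1,0,0,-0.7,0,0,0],[-1,0,0,-0.9,0,0,0],[-1,0,0,-0.9,0,0,0],[-1,0,0,-0.9,0,0,0],[-1,-0.5,-0.5,0,0,0,0],[-1,-0.7,-0.7,0,0,0,0],[-1,-0.7,-0.7,0,0,0,0],[-1,-0.7,-0.7,0,0,0,0],[-1,-0.7,-0.7,0,0,0,0],[-1,-0.7,-0.7,0,0,0,0],[-1,-0.7,0,0,0,0,0],[-1,-0.7,0,0,0,0,0],[-1,0,0,0,0,0,0]]]'
python3 - <<'E'
from lib import *
a,_=cams.get_image("scene");b,_=cams.get_image("top");cv2.imwrite("pics/scene8.png",a);cv2.imwrite("pics/top8.png",b)
c=lambda i,x,y,w,h,W,H:cv2.resize(i[y:y+h,x:x+w],(W,H),interpolation=cv2.INTER_CUBIC)
cv2.imwrite("pics/p8.png",np.vstack([np.hstack([c(a,230,165,100,75,400,300),c(b,290,120,100,75,400,300)]),np.hstack([cv2.resize(a,(400,300)),cv2.resize(b,(400,300))])]))
E
```

```text
time: 28.22
ee_pos: [642.8, 30.6, 32.8]
eef_rot: [0.741, 0.671, -0.0, -0.0]
wrist_force: [-5.5, 0.1, 10.6]
opening: 0.2
gripper_force: 5.6
time: 29.47
ee_pos: [461.2, -172.1, 177.1]
eef_rot: [0.743, 0.67, -0.0, 0.001]
wrist_force: [-0.1, 0.2, 0.3]
opening: 0.2
gripper_force: 0.0
```

View pics/p8.png

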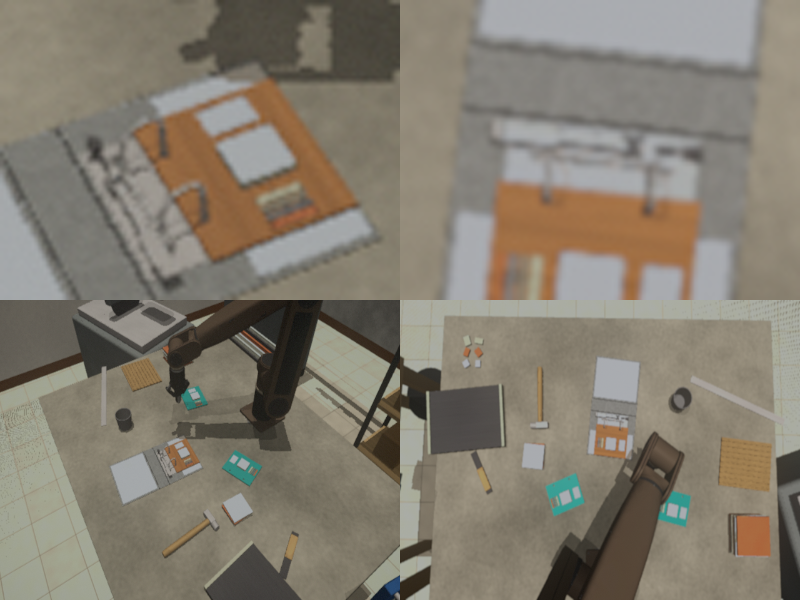

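The lever is down, the arches have closed onto both posts (top crop 547,195 and 650,205), the board lies flat with the tile up, and nothing else has moved.

```bash
python3 -c "
from workcell import order
print(order.job_done())"
```

```text
the job is handed in; nothing more can be done
None
```

The board is filed tile side up, flat on the back cover over both posts, with the lever pressed to its stop and the rings shut; I handed the job in at about 29.6 s (my first, gripped attempt at closing the lever was abandoned partway and eased back open, then the second push closed it).

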